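# Seat the steamer's cover plate on its locating pins

## Robot

A 7-joint arm with a two-finger parallel gripper is mounted at the origin on the work surface. World frame = base frame: x ahead of the robot, y to its left, z up, the work surface at z = 0. Lengths are in m, angles in rad, forces in N, time in s.
With the tool pointing down it reaches from about 0.35 to 0.9 m from the base axis. Payload 8.1 kg.
Tool frame: the origin (TCP) lies at the very end of the fingers, on their centre line; the grasp point (between the pads) lies 19 mm behind it; z points along the fingers, y is the line along which they close (so a half turn about z gives the same grasp; the last joint's range is limited). The gripper opens to 92 mm and grips with 3 to 60 N. Pads are 19 mm wide; open, the fingers measure 130 mm over their backs; the gripper's body (75 mm by 190 mm) begins 47 mm behind the grasp point.
Start: joints at [1.146, 0.434, 0.025, 1.573, -0.012, 1.134, -0.075], TCP at [0.198, -0.593, 0.227] pointing down, gripper open.
Joint ranges: [-2.62, 2.62], [-0.44, 2.09], [-1.27, 1.32], [0.08, 2.57], [-1.32, 4.46], [0.12, 2], [-2.74, 2.74]. Speed limits (rad/s): [2.22, 2.22, 3.01, 3.01, 3.14, 3.14, 3.14].

## Interface

Orientations are given as a unit quaternion [x, y, z, w].
In Python, from workcell import env gives the robot as it stands. The module is installed in compiled form; this text tells all that it offers.
- The arm moves only by the shell command python3 -m handwheel 'ROWS' [FORCE]. ROWS is JSON, a list of rows, each an object of numbers: "dx", "dy", "dz": the shift along the tool's x, y, z in mm; "rx", "ry", "rz": the turn, a rotation vector about the tool's x, y, z in degrees; "grip": the gripper's target within -1 to 1 (fully open at 1, half-way at 0, shut at -1). In form: [{"dx": .., "dy": .., "dz": .., "rx": .., "ry": .., "rz": .., "grip": ..}, ...]. A call has 1 to 20 rows; each row is the pose to reach, as a shift and turn from the pose commanded when the call began, along the tool's axes at that moment; what a row does not reach only later rows make up. A row lasts 1/12 s, in which the tool goes at most 41.7 mm and 7.16 degrees, less where a joint would pass 70% of its speed; a pose out of reach is approached as far as the arm can. A call with a gripper value outside its range is refused whole. The fingers move at their own pace and stop on an object; FORCE is the grip in N (left out, the last holds). Time passes only in rows, so rows that repeat a pose let the fingers close. It gives the time, the measured TCP pose, the force, the opening and the grip force at its end, in the units of the state.
- env.state(): the state, without advancing time (a new reading comes with each control period).
- env.get_image(name): name is "scene" or "top" or "wrist"; returns (picture, depth): 480x640x3 uint8, red, green, blue; 480x640 float32, m along the optical axis (not along the pixel's ray), 0 where there is no reading.
- env.get_calibration(name): a dict with "fx", "fy", "cx", "cy" (pixels), "k1" (the pictures are not rectified: a ray, as slopes to the right and down, at radius r is drawn at 1 + k1 r^2 times it, then the intrinsics apply), "origin" and "rotation" of the camera in the world. Camera axes: x right, y up, looking along -z (the intrinsics and any distortion apply to the point x, -y, -z); pixel columns grow to the right and rows downward; lengths in m; the calibration is good to about 2 mm. A picture is of the moment at which its call begins: read the wrist's pose just before it. get_calibration takes no time and is no camera call; for the wrist camera it gives the pose at the moment of the call.
- env.job_done(): hands the job in; it is judged then, once.
The state is a dict: "clock": time; "qpos": joint angles; "dq": joint speeds; "tau": joint torques, N m; "tcp_pos": TCP position; "orientation": TCP orientation; "force": force on the tool from outside, world axes, zero at the start; "torque": the same for the moment, N m; "grip_width": opening from 0.0 (shut) to 1.0 (fully open); "finger_force": force on a finger pad.
Only numpy, scipy, OpenCV 4.12 (cv2) and the standard library are available. Lean on these libraries where they do the work, as an engineer would, in place of code of your own. Each camera call takes 0.05 s, during which the arm holds its last target. There are 200 camera calls.

## Task

The loose aluminium cover plate has been put back crooked on the countertop bun steamer, so that its rear part rides up on the steamer's two hidden locating pins. Without lifting it, push it across with the fingertips until both of its small holes drop over the pins and it lies flat on the steamer's rim. Leave the basket, the dish, the bottle and the tongs where they are.

Things in the scene. Friction and masses are not known exactly. Their poses are not given: they have to be found in the camera images.
- steamer: Bun steamer, fixed on the counter: cream box with a flat steel rim (deck), 100 mm high, round an open well. Origin: on the counter under the cover's place; x to its rear, y to its left (seen from its front, the side with the control panel, where the robot stands), z up. Deck and housing span x -92 to +107, y -120 to +120 mm. Knob (front) and drain cock (right) stick out below 75 mm height
- seat (a point): Where the cover's origin belongs: on the deck plane, 100 mm straight above the steamer's origin; axes as the steamer's. Seated, the cover is level, overhangs the deck by 8 mm at the front and 10 mm at each end, and stands 1 mm off the upstand
- upstand (a point): Plain fence along the deck's whole rear edge, 240 mm long, rising 30 mm above the deck. This point: foot of the middle of its front face (steamer frame x = +101 mm, at deck height). A cover pushed back flat against it is square, and within 1 mm of its place front to back; it then only has to go sideways
- cover: Loose aluminium plate, 200 (x) by 260 (y) by 6 mm, about 0.75 kg. Origin: centre of its underside; x to the rear, y left, z up. It starts 15 to 28 mm too far forward, 18 to 36 mm too far left or right, turned up to 0.06 rad, its rear part on the pin tips and its underside on the deck's front edge: it slopes about 0.08 rad down to the front. It slides at some 1 to 6 N pushed at an edge
- steam_opening (a point): Centre of the cover's round 90 mm steam opening, at its top face (cover frame x = -12, y = 0 mm). A thin raised collar, 8 mm high and 100 mm across, surrounds it
- pin_left (a point): Foot of the steamer's left locating pin, on the deck (steamer frame x = +60, y = +80 mm). Steel, 10 mm thick, 12 mm high with a round nose; hidden under the cover at first, it shows through the hole, 6 mm proud, when the cover is seated. The cover drops by itself when both holes are within about 3 mm of the pins, which then stop it
- pin_right (a point): Foot of the right locating pin, the same, at y = -80 mm of the steamer frame
- hole_left (a point): Centre of the cover's left locating hole, 14 mm wide, at its underside (cover frame x = +60, y = +80 mm)
- hole_right (a point): Centre of the cover's right locating hole, 14 mm wide, at its underside (cover frame x = +60, y = -80 mm)
- basket: Bystander: small round bamboo steaming basket with its lid, 160 mm across, 97 mm high, standing on the counter. Origin: centre of its underside
- dish: Bystander: white plate, 160 mm across, 18 mm high, on the counter. Origin: centre of its underside
- sauce: Bystander: brown glass sauce bottle, 60 mm across, 130 mm high, standing on the counter. Origin: centre of its underside
- tongs: Bystander: steel serving tongs lying on the counter, 220 mm long (x), up to 60 mm wide, 14 mm high. Origin: middle of the underside

How it is judged:
At the end, for the whole second after the job is handed in: Both holes are around their pins (centres within 4 mm), the cover's underside is within 2 mm of the deck at both pins, it is level within 0.02 rad and at rest (horizontal distance between hole_left and pin_left below 0.004 m and horizontal distance between hole_right and pin_right below 0.004 m and z of hole_left in the frame of pin_left below 0.002 m and z of hole_right in the frame of pin_right below 0.002 m and angle between cover's own z axis and vertical below 0.02 rad and linear speed of cover below 0.01 m/s); the robot touches nothing.
It fails at once if the cover is lifted: its centre more than 25 mm above the deck, or tipped by more than 0.2 rad (z of cover in the frame of steamer above 0.125 m or angle between cover's own z axis and vertical above 0.2 rad).
It fails at once if a bystander is moved by more than 20 mm (distance of any of basket, dish, sauce, tongs from where it was at the start of the episode above 0.02 m).
It also fails if it takes over 48 s, if anything falls off the work surface, if the arm or the gripper's body presses on something with over 40 N, if the wrist force passes 120 N, or if a joint passes its speed limit or range.

## Working session

There is one attempt and no reset: what is moved stays moved. The work goes in short steps, Python scripts to look and compute and a shell command to move; the robot and the scene stay as the last step left them, time stands still between calls to the robot, and variables do not carry over. Pictures are saved under pics/ and viewed, at most 10 in all, crops included, and the job is handed in when it is done.

```bash
mkdir -p pics; cat > h.py <<'E'
import numpy as np, cv2
from workcell import env
def look(n,f):
    c=env.get_calibration(n); im,d=env.get_image(n)
    cv2.imwrite('pics/'+f+'.png',im[:,:,::-1]); np.savez('pics/'+f+'.npz',im=im,d=d,**{k:np.array(v) for k,v in c.items()}); return im,d,c
def load(f): 
    z=np.load('pics/'+f+'.npz'); return z['im'],z['d'],{k:z[k] for k in z.files if k not in('im','d')}
def slopes(c,uv):
    K=np.array([[c['fx'],0,c['cx']],[0,c['fy'],c['cy']],[0,0,1]],float)
    return cv2.undistortPoints(np.array(uv,float).reshape(-1,1,2),K,np.array([float(c['k1']),0,0,0])).reshape(-1,2)
def rays(c,uv):
    s=slopes(c,uv); return np.c_[s[:,0],-s[:,1],-np.ones(len(s))]@np.array(c['rotation']).T
def plane(c,uv,z):
    r=rays(c,uv); o=np.array(c['origin']); z=np.broadcast_to(z,len(r)); return o+r*((z-o[2])/r[:,2])[:,None]
def deep(c,d,uv):
    uv=np.array(uv).reshape(-1,2); r=rays(c,uv); return np.array(c['origin'])+r*d[uv[:,1].astype(int),uv[:,0].astype(int)][:,None]
E
python3 - <<'E'
from h import *
np.set_printoptions(precision=4,suppress=True)
for n in('scene','top'):
    im,d,c=look(n,n+'0'); print(n,c)
s=env.state(); print(s['tcp_pos'],s['orientation'],s['force'],s['clock'])
a,b=load('scene0')[0],load('top0')[0]
E
```

```text
scene {'fx': 558.2156942841201, 'fy': 558.2156942841201, 'cx': 316.22055875933813, 'cy': 246.5657004030484, 'k1': -0.05441339293444875, 'origin': array([1.1385, 0.3579, 1.2383]), 'rotation': array([0.1323, 0.237 , 0.8511, 0.4495])}
top {'fx': 472.5272738840915, 'fy': 472.5272738840915, 'cx': 322.2012233508067, 'cy': 241.76596807023947, 'k1': -0.0732801006628944, 'origin': array([0.3412, 0.0001, 1.1935]), 'rotation': array([-0.0608,  0.0544,  0.714 , -0.6954])}
[ 0.1975 -0.5925  0.226 ] [ 0.9871  0.1602 -0.0002 -0.0007] [-0.6374 -0.0197 -0.3649] 0.1
```

View pics/top0.png

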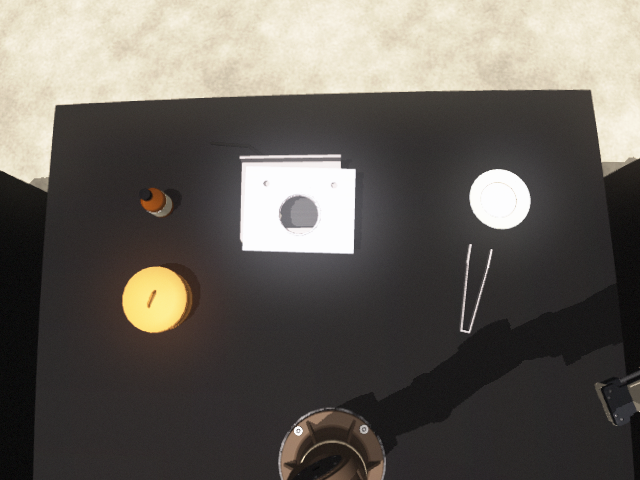

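View pics/scene0.png

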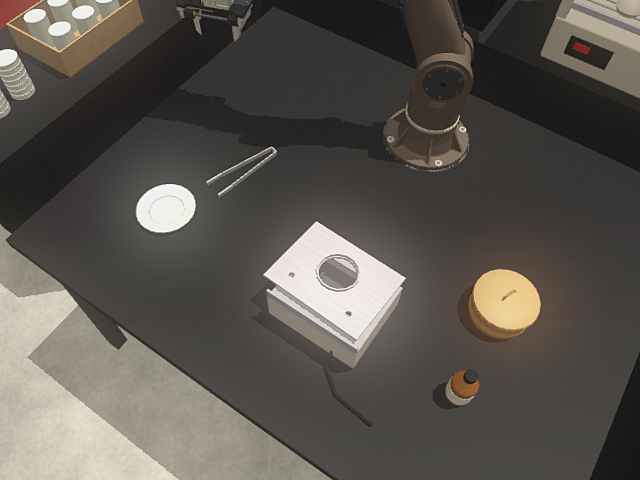

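```bash
sed -i "s/c=env.get_calibration(n);/c=fix(env.get_calibration(n));/; 2a from scipy.spatial.transform import Rotation as R\ndef fix(c): c=dict(c); c['rotation']=R.from_quat(c['rotation']).as_matrix(); return c" h.py
sed -i "s/return z\['im'\],z\['d'\],{\(.*\)}$/c={\1}; return z['im'],z['d'],(fix(c) if c['rotation'].shape==(4,) else c)/" h.py
python3 - <<'E'
from h import *
np.set_printoptions(precision=4,suppress=True)
a,d,c=load('top0'); b,e,c2=load('scene0')
def g(x): return (255*(x/255.)**2.2).astype(np.uint8)
A=cv2.resize(g(a[145:265,225:375]),None,fx=5,fy=5,interpolation=cv2.INTER_CUBIC)
cv2.imwrite('pics/a1.png',A[:,:,::-1])
B=cv2.resize(g(b[215:370,250:415]),None,fx=3.8,fy=3.8,interpolation=cv2.INTER_CUBIC)
cv2.imwrite('pics/b1.png',B[:,:,::-1])
print(deep(c,d,[(290,155),(265,184),(334,185),(250,245),(345,245),(250,200),(345,200),(345,173),(310,60)]))
print(deep(c2,e,[(320,240),(380,280),(291,274),(348,314)]))
E
```

```text
[[ 0.7747  0.0882 -0.0052]
 [ 0.6665  0.142   0.0965]
 [ 0.6582 -0.024   0.0997]
 [ 0.5174  0.1769  0.1044]
 [ 0.5114 -0.0452  0.1042]
 [ 0.6229  0.1752  0.1157]
 [ 0.6176 -0.0485  0.1112]
 [ 0.681  -0.0504  0.12  ]
 [ 1.4961  0.0478 -0.7566]]
[[ 0.5378 -0.0216  0.1092]
 [ 0.5492  0.1521  0.1083]
 [ 0.6475 -0.0288  0.0978]
 [ 0.6293  0.1217  0.0288]]
```

View pics/a1.png

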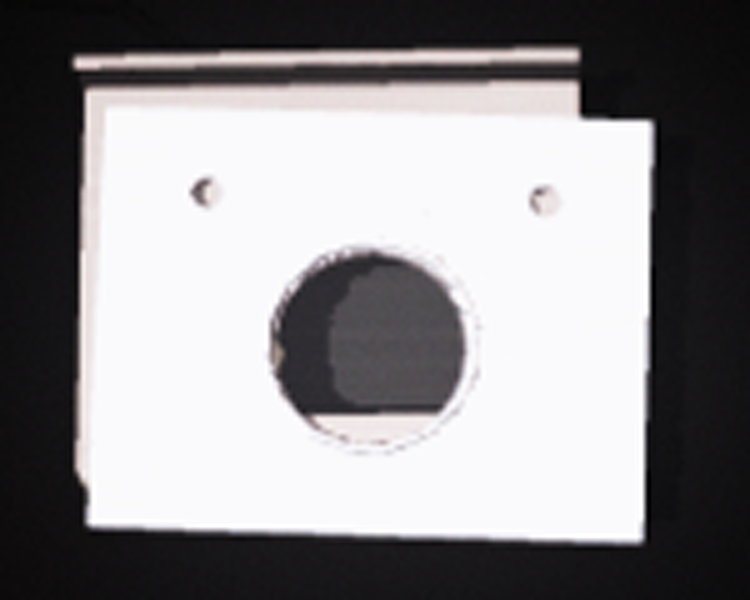

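View pics/b1.png

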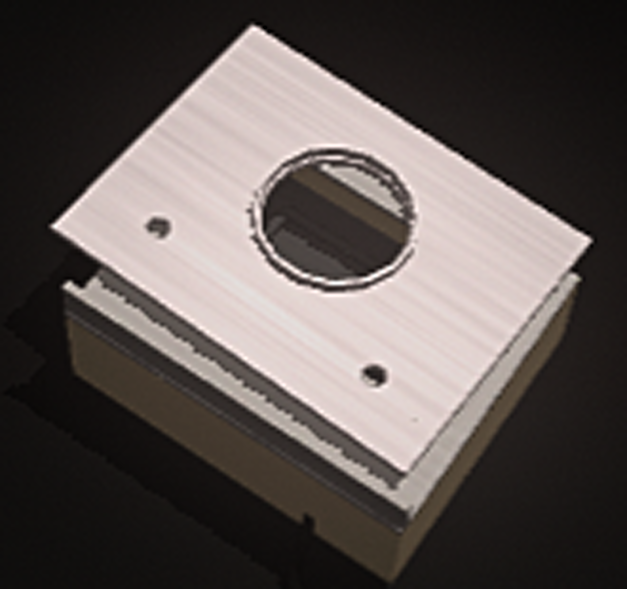

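```bash
python3 - <<'E'
from h import *
np.set_printoptions(precision=4,suppress=True)
a,d,c=load('top0')
P=lambda l,z: plane(c,(np.array(l,float)+.5)/5-.5+np.array([225,145]),z)
u=P([(73,70),(580,62)],.130); print('upstand',u)
t=u[0]-u[1]; yaw=np.arctan2(-t[0],t[1]); print('len',np.linalg.norm(t),'yaw',yaw)
Rz=R.from_euler('z',yaw).as_matrix(); o=u.mean(0)-Rz@[.101,0,.13]; print('steamer',o)
co=P([(105,106),(653,120),(643,543),(88,525)],[.122,.122,.106,.106]); ho=P([(207,192),(545,200)],.118)
print('corners',co,'holes',ho)
S=lambda p:(p-o)@Rz
print('in steamer: corners',S(co)*1e3,'holes',S(ho)*1e3)
e=co[0]-co[1];f=co[3]-co[2]; print('cover yaw', np.arctan2(-e[0],e[1])-yaw,np.arctan2(-f[0],f[1])-yaw, np.linalg.norm(e))
print('deckfrontleft etc', S(P([(78,485),(85,88)],.1))*1e3)
b,e,c2=load('scene0')
Q=lambda l,z: plane(c2,(np.array(l,float)+.5)/3.8-.5+np.array([250,215]),z)
print('scene: corners', S(Q([(407,475),(50,227),(252,25),(592,240)],[.122,.122,.106,.106]))*1e3,'holes',S(Q([(375,375),(158,228)],.118))*1e3)
print('scene upstand rear top', S(Q([(407,520),(65,288)],.130))*1e3)
E
```

```text
upstand [[ 0.7209  0.1987  0.13  ]
 [ 0.7173 -0.0409  0.13  ]]
len 0.23965171179161326 yaw -0.014734655486029678
steamer [0.6181 0.0804 0.    ]
corners [[ 0.7053  0.1848  0.122 ]
 [ 0.6905 -0.0747  0.122 ]
 [ 0.4913 -0.0635  0.106 ]
 [ 0.5068  0.195   0.106 ]] holes [[ 0.6625  0.1369  0.118 ]
 [ 0.6539 -0.0226  0.118 ]]
in steamer: corners [[  85.6093  105.6677  122.    ]
 [  74.6534 -154.0475  122.    ]
 [-124.6262 -145.807   106.    ]
 [-113.0196  112.9322  106.    ]] holes [[  43.6116   57.098   118.    ]
 [  37.3267 -102.5268  118.    ]]
cover yaw -0.04215913346982668 -0.04482833332822396 0.25994618100610356
deckfrontleft etc [[-93.0165 119.0792 100.    ]
 [102.3472 119.5181 100.    ]]
scene: corners [[  88.7736  108.2854  122.    ]
 [  79.1787 -152.1965  122.    ]
 [-119.3638 -143.3264  106.    ]
 [-110.1274  115.2583  106.    ]] holes [[  46.0686   59.0338  118.    ]
 [  40.6206 -100.4757  118.    ]]
scene upstand rear top [[ 114.0894  123.9282  130.    ]
 [ 109.3313 -117.0304  130.    ]]
```

```bash
cat > go.py <<'E'
import sys
from h import *
np.set_printoptions(precision=1,suppress=True)
# go.py xs ys z(mm, steamer frame) heading(deg, rel. steamer) -> shift/turn in tool axes
x,y,z,hd=map(float,sys.argv[1:5]); yaw=-.0147; o=np.array([.6191,.0810,0])
Rs=R.from_euler('z',yaw); s=env.state(); T=R.from_quat(s['orientation']); p=np.array(s['tcp_pos'])
G=Rs*R.from_euler('z',hd,degrees=True)*R.from_quat([1,0,0,0])
print('d',T.inv().apply(o+Rs.apply(np.array([x,y,z])/1e3)-p)*1e3,'r',(T.inv()*G).as_rotvec(degrees=True))
print('tcp in steamer',Rs.inv().apply(p-o)*1e3,'F',Rs.inv().apply(s['force']),'t',s['clock'])
E
python3 go.py -150 -20 226 0
```

```text
d [ 464.8 -536.3    0.7] r [-0.1  0.  19.3]
tcp in steamer [-411.7 -679.6  226. ] F [-0.6 -0.  -0.4] t 0.1
```

```bash
python3 -m handwheel '[{"dx":465,"dy":-536,"dz":0,"rz":19.3,"grip":1},{"dx":465,"dy":-536,"dz":0,"rz":19.3,"grip":1},{"dx":465,"dy":-536,"dz":0,"rz":19.3,"grip":1},{"dx":465,"dy":-536,"dz":0,"rz":19.3,"grip":1},{"dx":465,"dy":-536,"dz":0,"rz":19.3,"grip":1},{"dx":465,"dy":-536,"dz":0,"rz":19.3,"grip":1},{"dx":465,"dy":-536,"dz":0,"rz":19.3,"grip":1},{"dx":465,"dy":-536,"dz":0,"rz":19.3,"grip":1},{"dx":465,"dy":-536,"dz":0,"rz":19.3,"grip":1},{"dx":465,"dy":-536,"dz":0,"rz":19.3,"grip":1},{"dx":465,"dy":-536,"dz":0,"rz":19.3,"grip":1},{"dx":465,"dy":-536,"dz":0,"rz":19.3,"grip":1},{"dx":465,"dy":-536,"dz":0,"rz":19.3,"grip":1},{"dx":465,"dy":-536,"dz":0,"rz":19.3,"grip":1},{"dx":465,"dy":-536,"dz":0,"rz":19.3,"grip":1},{"dx":465,"dy":-536,"dz":0,"rz":19.3,"grip":1},{"dx":465,"dy":-536,"dz":0,"rz":19.3,"grip":1},{"dx":465,"dy":-536,"dz":0,"rz":19.3,"grip":1},{"dx":465,"dy":-536,"dz":0,"rz":19.3,"grip":1},{"dx":465,"dy":-536,"dz":0,"rz":19.3,"grip":1}]'; python3 go.py -150 -20 91 0
```

```text
d [ 464.8 -536.1  135.7] r [-0.1  0.  19.3]
tcp in steamer [-411.7 -679.6  226. ] F [-0.6 -0.  -0.4] t 0.1invalid input
```

```bash
python3 -m handwheel '[{"dx":465,"dy":-536,"dz":0,"rx":0,"ry":0,"rz":19.3,"grip":1},{"dx":465,"dy":-536,"dz":0,"rx":0,"ry":0,"rz":19.3,"grip":1},{"dx":465,"dy":-536,"dz":0,"rx":0,"ry":0,"rz":19.3,"grip":1},{"dx":465,"dy":-536,"dz":0,"rx":0,"ry":0,"rz":19.3,"grip":1},{"dx":465,"dy":-536,"dz":0,"rx":0,"ry":0,"rz":19.3,"grip":1},{"dx":465,"dy":-536,"dz":0,"rx":0,"ry":0,"rz":19.3,"grip":1},{"dx":465,"dy":-536,"dz":0,"rx":0,"ry":0,"rz":19.3,"grip":1},{"dx":465,"dy":-536,"dz":0,"rx":0,"ry":0,"rz":19.3,"grip":1},{"dx":465,"dy":-536,"dz":0,"rx":0,"ry":0,"rz":19.3,"grip":1},{"dx":465,"dy":-536,"dz":0,"rx":0,"ry":0,"rz":19.3,"grip":1},{"dx":465,"dy":-536,"dz":0,"rx":0,"ry":0,"rz":19.3,"grip":1},{"dx":465,"dy":-536,"dz":0,"rx":0,"ry":0,"rz":19.3,"grip":1},{"dx":465,"dy":-536,"dz":0,"rx":0,"ry":0,"rz":19.3,"grip":1},{"dx":465,"dy":-536,"dz":0,"rx":0,"ry":0,"rz":19.3,"grip":1},{"dx":465,"dy":-536,"dz":0,"rx":0,"ry":0,"rz":19.3,"grip":1},{"dx":465,"dy":-536,"dz":0,"rx":0,"ry":0,"rz":19.3,"grip":1},{"dx":465,"dy":-536,"dz":0,"rx":0,"ry":0,"rz":19.3,"grip":1},{"dx":465,"dy":-536,"dz":0,"rx":0,"ry":0,"rz":19.3,"grip":1}]'; python3 go.py -150 -20 91 0
```

```text
clock: 1.6
tcp_pos: [0.4711, 0.071, 0.227]
orientation: [1.0, -0.003, 0.001, -0.002]
force: [0.3, 0.4, 0.4]
grip_width: 1.005
finger_force: 0.0
d [ -2.5   8.4 136. ] r [-0.3 -0.1  0.5]
tcp in steamer [-147.8  -12.2  227. ] F [0.2 0.4 0.4] t 1.6
```

```bash
python3 -m handwheel '[{"dx":0,"dy":0,"dz":40,"rx":0,"ry":0,"rz":0,"grip":1},{"dx":0,"dy":0,"dz":80,"rx":0,"ry":0,"rz":0,"grip":1},{"dx":0,"dy":0,"dz":115,"rx":0,"ry":0,"rz":0,"grip":1},{"dx":0,"dy":0,"dz":136,"rx":0,"ry":0,"rz":0,"grip":1},{"dx":0,"dy":0,"dz":136,"rx":0,"ry":0,"rz":0,"grip":1},{"dx":0,"dy":0,"dz":136,"rx":0,"ry":0,"rz":0,"grip":1}]'; python3 go.py -110 -20 91 0
```

```text
clock: 2.1
tcp_pos: [0.4685, 0.0623, 0.0902]
orientation: [1.0, -0.007, -0.001, 0.0]
force: [-0.1, 0.4, 0.6]
grip_width: 0.996
finger_force: 0.0
d [40.4 -0.9 -0.9] r [ 0.   0.2 -0. ]
tcp in steamer [-150.4  -20.9   90.2] F [-0.1  0.4  0.6] t 2.1
```

```bash
python3 -m handwheel '[{"dx":5,"dy":0,"dz":0,"rx":0,"ry":0,"rz":0,"grip":1},{"dx":10,"dy":0,"dz":0,"rx":0,"ry":0,"rz":0,"grip":1},{"dx":14,"dy":0,"dz":0,"rx":0,"ry":0,"rz":0,"grip":1},{"dx":17,"dy":0,"dz":0,"rx":0,"ry":0,"rz":0,"grip":1},{"dx":20,"dy":0,"dz":0,"rx":0,"ry":0,"rz":0,"grip":1},{"dx":23,"dy":0,"dz":0,"rx":0,"ry":0,"rz":0,"grip":1},{"dx":26,"dy":0,"dz":0,"rx":0,"ry":0,"rz":0,"grip":1},{"dx":29,"dy":0,"dz":0,"rx":0,"ry":0,"rz":0,"grip":1},{"dx":32,"dy":0,"dz":0,"rx":0,"ry":0,"rz":0,"grip":1},{"dx":34,"dy":0,"dz":0,"rx":0,"ry":0,"rz":0,"grip":1},{"dx":36,"dy":0,"dz":0,"rx":0,"ry":0,"rz":0,"grip":1}]'; python3 go.py -110 -20 91 0
python3 - <<'E'
from h import *
for n in('top','scene'): look(n,n+'1')
a=load('top1')[0]; b=load('scene1')[0]
A=cv2.resize((255*(a[140:270,220:370]/255.)**2.2).astype(np.uint8),(400,347),interpolation=cv2.INTER_CUBIC)
B=cv2.resize((255*(b[215:370,250:415]/255.)**2.2).astype(np.uint8),(400,376),interpolation=cv2.INTER_CUBIC)
C=np.zeros((376,800,3),np.uint8); C[:347,:400]=A; C[:,400:]=B; cv2.imwrite('pics/c1.png',C[:,:,::-1])
E
```

```text
clock: 3.02
tcp_pos: [0.5054, 0.0623, 0.0907]
orientation: [1.0, -0.007, -0.0, -0.0]
force: [-5.5, -0.2, 2.1]
grip_width: 1.0
finger_force: 2.3
d [ 3.4 -0.4 -0.3] r [-0.  0. -0.]
tcp in steamer [-113.4  -20.4   90.7] F [-5.5 -0.3  2.1] t 3.0167
```

View pics/c1.png

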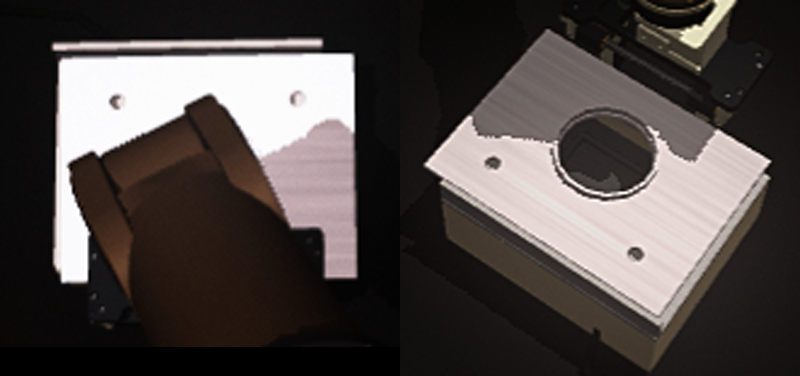

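The cover is now nearly square with the upstand: the rear edge runs from about (60,55) to (355,55) in the left half. I'll keep pushing until it meets the upstand.

```bash
python3 -m handwheel '[{"dx":1,"dy":0,"dz":0,"rx":0,"ry":0,"rz":0,"grip":1},{"dx":2,"dy":0,"dz":0,"rx":0,"ry":0,"rz":0,"grip":1},{"dx":3,"dy":0,"dz":0,"rx":0,"ry":0,"rz":0,"grip":1},{"dx":3,"dy":0,"dz":0,"rx":0,"ry":0,"rz":0,"grip":1}]'; python3 go.py -110 -20 91 0;  python3 -m handwheel '[{"dx":0.5,"dy":0,"dz":0,"rx":0,"ry":0,"rz":0,"grip":1},{"dx":1,"dy":0,"dz":0,"rx":0,"ry":0,"rz":0,"grip":1},{"dx":1,"dy":0,"dz":0,"rx":0,"ry":0,"rz":0,"grip":1}]'; python3 go.py -110 -20 91 0
```

```text
clock: 3.45
tcp_pos: [0.5085, 0.062, 0.0907]
orientation: [1.0, -0.008, 0.0, -0.0]
force: [-2.5, -0.4, 0.7]
grip_width: 1.0
finger_force: 1.4
d [ 0.3 -0.6 -0.3] r [-0. -0. -0.]
tcp in steamer [-110.3  -20.6   90.7] F [-2.5 -0.4  0.7] t 3.45
clock: 3.7
tcp_pos: [0.5094, 0.062, 0.0907]
orientation: [1.0, -0.008, 0.0, 0.0]
force: [-4.0, 0.4, 2.2]
grip_width: 0.998
finger_force: 1.8
d [-0.6 -0.6 -0.3] r [ 0. -0. -0.]
tcp in steamer [-109.4  -20.6   90.7] F [-4.   0.3  2.2] t 3.7
```

```bash
python3 -m handwheel '[{"dx":0.5,"dy":0,"dz":0,"rx":0,"ry":0,"rz":0,"grip":1},{"dx":1,"dy":0,"dz":0,"rx":0,"ry":0,"rz":0,"grip":1},{"dx":1.5,"dy":0,"dz":0,"rx":0,"ry":0,"rz":0,"grip":1}]'; python3 go.py -110 -20 91 0;  python3 -m handwheel '[{"dx":0.5,"dy":0,"dz":0,"rx":0,"ry":0,"rz":0,"grip":1},{"dx":1,"dy":0,"dz":0,"rx":0,"ry":0,"rz":0,"grip":1},{"dx":1,"dy":0,"dz":0,"rx":0,"ry":0,"rz":0,"grip":1}]'; python3 go.py -110 -20 91 0
```

```text
clock: 3.95
tcp_pos: [0.5101, 0.0619, 0.0906]
orientation: [1.0, -0.008, -0.001, 0.0]
force: [-7.3, 0.7, 4.4]
grip_width: 1.0
finger_force: 3.8
d [-1.3 -0.7 -0.4] r [ 0.   0.1 -0. ]
tcp in steamer [-108.7  -20.7   90.6] F [-7.3  0.6  4.4] t 3.95
clock: 4.2
tcp_pos: [0.5101, 0.0619, 0.0904]
orientation: [1.0, -0.007, -0.002, 0.0]
force: [-9.4, 1.7, 5.4]
grip_width: 1.0
finger_force: 4.6
d [-1.3 -0.7 -0.6] r [ 0.   0.2 -0. ]
tcp in steamer [-108.7  -20.7   90.4] F [-9.5  1.6  5.4] t 4.2
```

```bash
python3 -m handwheel '[{"dx":-15,"dy":0,"dz":0,"rx":0,"ry":0,"rz":0,"grip":1},{"dx":-25,"dy":0,"dz":0,"rx":0,"ry":0,"rz":0,"grip":1},{"dx":-25,"dy":0,"dz":-40,"rx":0,"ry":0,"rz":0,"grip":1},{"dx":-25,"dy":0,"dz":-80,"rx":0,"ry":0,"rz":0,"grip":1},{"dx":-25,"dy":0,"dz":-110,"rx":0,"ry":0,"rz":0,"grip":1},{"dx":-25,"dy":0,"dz":-110,"rx":0,"ry":0,"rz":0,"grip":1}]'; python3 go.py -5 -185 200 90; sed -n '$p' h.py >/dev/null; python3 - <<'E'
from h import *
print(np.round(env.state()['qpos'],2))
E
```

```text
clock: 4.7
tcp_pos: [0.4906, 0.0634, 0.207]
orientation: [1.0, -0.008, 0.006, -0.001]
force: [1.1, 0.7, 0.3]
grip_width: 0.996
finger_force: 0.0
d [123.2 165.4   8.1] r [  0.4  -0.6 -90. ]
tcp in steamer [-128.2  -19.5  207. ] F [1.1 0.7 0.3] t 4.7
[ 0.09  0.27 -0.4   1.89  0.13  0.99 -1.95]
```

```bash
python3 -m handwheel '[{"dx":0,"dy":40,"dz":0,"rx":0,"ry":0,"rz":-7,"grip":1},{"dx":0,"dy":80,"dz":0,"rx":0,"ry":0,"rz":-14,"grip":1},{"dx":0,"dy":120,"dz":0,"rx":0,"ry":0,"rz":-21,"grip":1},{"dx":20,"dy":160,"dz":0,"rx":0,"ry":0,"rz":-28,"grip":1},{"dx":50,"dy":165,"dz":0,"rx":0,"ry":0,"rz":-35,"grip":1},{"dx":80,"dy":165,"dz":0,"rx":0,"ry":0,"rz":-42,"grip":1},{"dx":110,"dy":165,"dz":0,"rx":0,"ry":0,"rz":-49,"grip":1},{"dx":123,"dy":165,"dz":0,"rx":0,"ry":0,"rz":-56,"grip":1},{"dx":123,"dy":165,"dz":0,"rx":0,"ry":0,"rz":-63,"grip":1},{"dx":123,"dy":165,"dz":0,"rx":0,"ry":0,"rz":-70,"grip":1},{"dx":123,"dy":165,"dz":0,"rx":0,"ry":0,"rz":-77,"grip":1},{"dx":123,"dy":165,"dz":0,"rx":0,"ry":0,"rz":-84,"grip":1},{"dx":123,"dy":165,"dz":0,"rx":0,"ry":0,"rz":-90,"grip":1},{"dx":123,"dy":165,"dz":0,"rx":0,"ry":0,"rz":-90,"grip":1},{"dx":123,"dy":165,"dz":0,"rx":0,"ry":0,"rz":-90,"grip":1}]'; python3 go.py -5 -185 91 90; python3 - <<'E'
from h import *
print(np.round(env.state()['qpos'],2))
for n in('top','scene'): look(n,n+'2')
a=load('top2')[0]; b=load('scene2')[0]
A=cv2.resize((255*(a[145:265,235:365]/255.)**2.2).astype(np.uint8),None,fx=4,fy=4,interpolation=cv2.INTER_CUBIC)
cv2.imwrite('pics/c2.png',A[:,:,::-1])
B=cv2.resize((255*(b[215:370,250:415]/255.)**2.2).astype(np.uint8),None,fx=3.8,fy=3.8,interpolation=cv2.INTER_CUBIC)
cv2.imwrite('pics/d2.png',B[:,:,::-1])
E
```

```text
clock: 5.95
tcp_pos: [0.6075, -0.1048, 0.2006]
orientation: [0.714, 0.7, 0.0, 0.0]
force: [0.8, 0.4, -1.2]
grip_width: 1.002
finger_force: 0.0
d [  1.    3.7 109.6] r [ 0.  -0.  -0.3]
tcp in steamer [  -8.8 -186.   200.6] F [ 0.8  0.4 -1.2] t 5.95
[ 0.5   0.52 -0.62  1.59  0.33  1.14 -0.22]
```

View pics/d2.png

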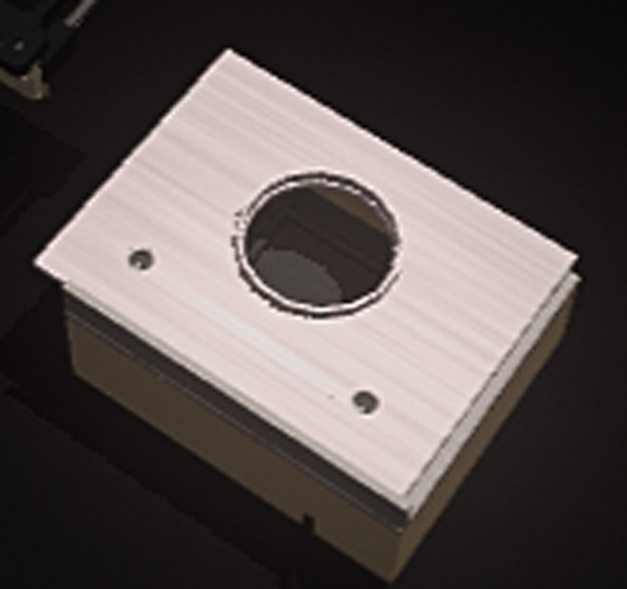

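The plate lies close and parallel to the upstand. Its holes are at (365,402) and (141,260) in the crop. Next I'll work out the offset left to cover and lower the fingers.

```bash
python3 - <<'E'
from h import *
np.set_printoptions(precision=1,suppress=True)
b,e,c2=load('scene2'); o=np.array([.6181,.0804,0]); Rs=R.from_euler('z',-.0147)
Q=lambda l,z: Rs.inv().apply(plane(c2,(np.array(l,float)+.5)/3.8-.5+np.array([250,215]),z)-o)*1e3
h=Q([(365,402),(141,260)],.118); u=Q([(407,520),(65,288)],.130); k=Q([(228,48),(35,263),(577,258),(405,500)],[.106,.122,.106,.122])
print('holes',h,'yaw',(h[0,0]-h[1,0])/-(h[0,1]-h[1,1])); print('upstand ends',u); print('corners FR RR FL RL',k)
print('offset y holes minus upstand mid:',h[:,1].mean()-u[:,1].mean())
E
python3 -m handwheel '[{"dx":0,"dy":4,"dz":35,"rx":0,"ry":0,"rz":0,"grip":1},{"dx":0,"dy":4,"dz":70,"rx":0,"ry":0,"rz":0,"grip":1},{"dx":0,"dy":4,"dz":100,"rx":0,"ry":0,"rz":0,"grip":1},{"dx":0,"dy":4,"dz":110,"rx":0,"ry":0,"rz":0,"grip":1},{"dx":0,"dy":4,"dz":110,"rx":0,"ry":0,"rz":0,"grip":1},{"dx":0,"dy":4,"dz":110,"rx":0,"ry":0,"rz":0,"grip":1}]'; python3 go.py -5 -160 91 90
```

```text
holes [[ 63.6  63.7 118. ]
 [ 64.  -95.9 118. ]] yaw 0.00236509927278231
upstand ends [[ 114.1  123.9  130. ]
 [ 109.3 -117.   130. ]]
corners FR RR FL RL [[ -95.9 -145.6  106. ]
 [ 103.5 -144.5  122. ]
 [ -94.2  114.1  106. ]
 [ 101.9  115.5  122. ]]
offset y holes minus upstand mid: -19.567122328431235
clock: 6.55
tcp_pos: [0.6118, -0.1043, 0.0916]
orientation: [0.713, 0.701, 0.0, 0.0]
force: [0.8, -1.9, 0.4]
grip_width: 1.001
finger_force: 0.0
d [25.4 -0.5  0.6] r [ 0.  -0.  -0.1]
tcp in steamer [  -4.5 -185.4   91.6] F [ 0.9 -1.9  0.4] t 6.55
```

```bash
python3 -m handwheel '[{"dx":6,"dy":0,"dz":0,"rx":0,"ry":0,"rz":0,"grip":1},{"dx":12,"dy":0,"dz":0,"rx":0,"ry":0,"rz":0,"grip":1},{"dx":18,"dy":0,"dz":0,"rx":0,"ry":0,"rz":0,"grip":1},{"dx":22,"dy":0,"dz":0,"rx":0,"ry":0,"rz":0,"grip":1},{"dx":25,"dy":0,"dz":0,"rx":0,"ry":0,"rz":0,"grip":1},{"dx":27,"dy":0,"dz":0,"rx":0,"ry":0,"rz":0,"grip":1},{"dx":29,"dy":0,"dz":0,"rx":0,"ry":0,"rz":0,"grip":1},{"dx":31,"dy":0,"dz":0,"rx":0,"ry":0,"rz":0,"grip":1},{"dx":33,"dy":0,"dz":0,"rx":0,"ry":0,"rz":0,"grip":1},{"dx":35,"dy":0,"dz":0,"rx":0,"ry":0,"rz":0,"grip":1},{"dx":37,"dy":0,"dz":0,"rx":0,"ry":0,"rz":0,"grip":1}]'; python3 go.py -5 -139 91 90;  python3 - <<'E'
from h import *
look('scene','scene3'); b=load('scene3')[0]
B=cv2.resize((255*(b[215:370,250:415]/255.)**2.2).astype(np.uint8),None,fx=3.8,fy=3.8,interpolation=cv2.INTER_CUBIC)
cv2.imwrite('pics/d3.png',B[:,:,::-1])
E
```

```text
clock: 7.47
tcp_pos: [0.6117, -0.0679, 0.0906]
orientation: [0.713, 0.702, -0.0, 0.0]
force: [0.4, -3.1, 1.1]
grip_width: 1.001
finger_force: 1.4
d [10.   0.2 -0.4] r [-0.   0.  -0.1]
tcp in steamer [  -5.2 -149.    90.6] F [ 0.5 -3.1  1.1] t 7.4667
```

View pics/d3.png

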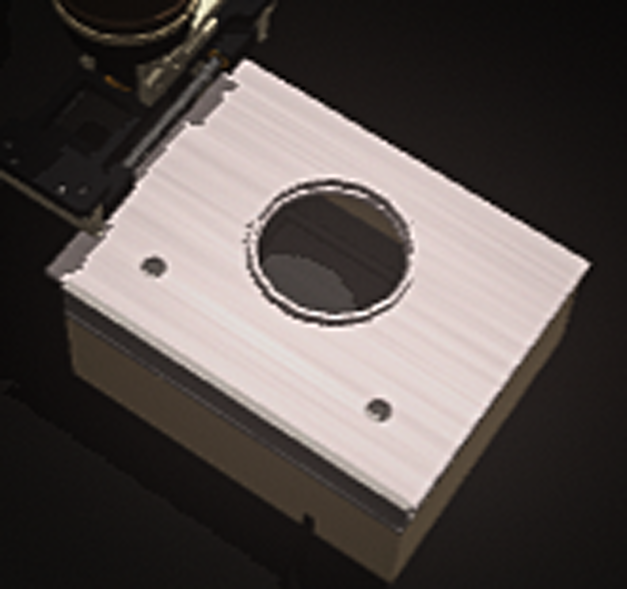

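The cover is sliding sideways along the upstand, with the holes now at (378,410) and (154,267). I'll go on in small steps.

```bash
python3 -m handwheel '[{"dx":1,"dy":0,"dz":0,"rx":0,"ry":0,"rz":0,"grip":1},{"dx":2,"dy":0,"dz":0,"rx":0,"ry":0,"rz":0,"grip":1},{"dx":3,"dy":0,"dz":0,"rx":0,"ry":0,"rz":0,"grip":1},{"dx":4,"dy":0,"dz":0,"rx":0,"ry":0,"rz":0,"grip":1},{"dx":5,"dy":0,"dz":0,"rx":0,"ry":0,"rz":0,"grip":1},{"dx":6,"dy":0,"dz":0,"rx":0,"ry":0,"rz":0,"grip":1},{"dx":6,"dy":0,"dz":0,"rx":0,"ry":0,"rz":0,"grip":1}]'; python3 go.py -5 -139 91 90;  python3 -m handwheel '[{"dx":0.7,"dy":0,"dz":0,"rx":0,"ry":0,"rz":0,"grip":1},{"dx":1.4,"dy":0,"dz":0,"rx":0,"ry":0,"rz":0,"grip":1},{"dx":2,"dy":0,"dz":0,"rx":0,"ry":0,"rz":0,"grip":1},{"dx":2,"dy":0,"dz":0,"rx":0,"ry":0,"rz":0,"grip":1}]'; python3 go.py -5 -139 91 90
python3 - <<'E'
from h import *
np.set_printoptions(precision=4,suppress=True)
b,e,c=look('scene','scene4'); uv=[(270,280),(355,335),(330,240),(395,285),(310,305)]
for f in('scene2','scene3','scene4'):
    m,d,c=load(f); print(f,deep(c,d,uv)[:,2])
E
```

```text
clock: 8.1
tcp_pos: [0.6119, -0.0615, 0.0907]
orientation: [0.712, 0.702, -0.0, 0.0]
force: [-0.1, -0.5, 0.4]
grip_width: 1.002
finger_force: 0.1
d [ 3.6  0.1 -0.3] r [-0.  0. -0.]
tcp in steamer [  -5.1 -142.6   90.7] F [-0.1 -0.5  0.4] t 8.1
clock: 8.43
tcp_pos: [0.6118, -0.0598, 0.0907]
orientation: [0.712, 0.702, -0.0, 0.0]
force: [-1.0, -2.8, 0.5]
grip_width: 0.999
finger_force: 1.3
d [ 1.9  0.2 -0.3] r [-0.  0. -0.]
tcp in steamer [  -5.2 -140.9   90.7] F [-0.9 -2.8  0.5] t 8.4333
scene2 [0.1163 0.1182 0.1056 0.1059 0.1167]
scene3 [0.1232 0.1202 0.1094 0.1057 0.1213]
scene4 [-0.0032  0.1056  0.1066  0.1057  0.1042]
```

The rear heights fell from about 0.12 m to 0.105 m, so the cover has dropped. I'll back the fingers off and verify.

```bash
python3 -m handwheel '[{"dx":-8,"dy":0,"dz":0,"rx":0,"ry":0,"rz":0,"grip":1},{"dx":-30,"dy":0,"dz":0,"rx":0,"ry":0,"rz":0,"grip":1},{"dx":-50,"dy":0,"dz":-30,"rx":0,"ry":0,"rz":0,"grip":1},{"dx":-50,"dy":0,"dz":-70,"rx":0,"ry":0,"rz":0,"grip":1},{"dx":-50,"dy":0,"dz":-110,"rx":0,"ry":0,"rz":0,"grip":1},{"dx":-50,"dy":0,"dz":-110,"rx":0,"ry":0,"rz":0,"grip":1},{"dx":-50,"dy":0,"dz":-110,"rx":0,"ry":0,"rz":0,"grip":1}]'
python3 - <<'E'
from h import *
np.set_printoptions(precision=4,suppress=True)
b,e,c=look('scene','scene5'); a,d,ct=look('top','top5')
v,u=np.mgrid[165:255:6,240:352:6]; p=deep(ct,d,np.c_[u.ravel(),v.ravel()])
q=p[(p[:,2]>.085)&(p[:,2]<.118)]
for _ in range(3):
    k=np.linalg.lstsq(np.c_[q[:,:2],np.ones(len(q))],q[:,2],rcond=None)[0]; r=q[:,2]-np.c_[q[:,:2],np.ones(len(q))]@k; q=q[abs(r)<2*r.std()]
print('slopes',k[:2],'z mid',q[:,2].mean(),len(q))
A=cv2.resize((255*(a[145:265,235:345]/255.)**2.2).astype(np.uint8),(400,436),interpolation=cv2.INTER_CUBIC)
B=cv2.resize((255*(b[220:365,260:405]/255.)**2.2).astype(np.uint8),(400,400),interpolation=cv2.INTER_CUBIC)
C=np.zeros((436,800,3),np.uint8); C[:,:400]=A; C[:400,400:]=B; cv2.imwrite('pics/c5.png',C[:,:,::-1])
E
```

```text
clock: 9.07
tcp_pos: [0.6131, -0.1096, 0.2037]
orientation: [0.713, 0.702, 0.002, 0.002]
force: [-0.6, 0.2, -1.2]
grip_width: 0.998
finger_force: 0.0
slopes [-0.0036 -0.0028] z mid 0.10569464843565729 190
```

View pics/c5.png

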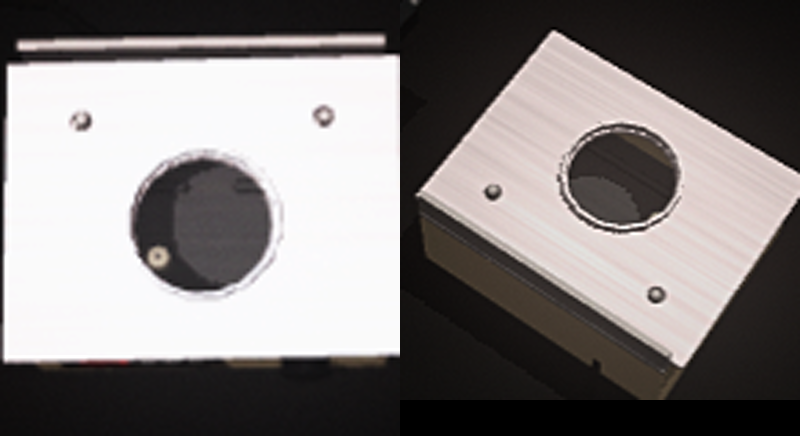

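Both pins show through their holes, at (80,120) and (324,116) on the left and (492,190) and (656,294) on the right. The plate is level, with slopes of about 0.004 and its top at 0.106 m, and the robot is clear.

```bash
python3 -c "
from workcell import env
print(env.job_done())"
```

```text
the job is handed in; nothing more can be done
None
```

The cover is seated: both pins show through its holes, it lies level on the rim, the robot is clear of it, and the job was handed in at about 9 s; no verdict was returned.

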